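# Tip the brass buttons out of their flip-front caddy

### The arm

A 6-joint arm with a two-finger parallel gripper is mounted at the origin on the work surface. World frame = base frame: x ahead of the robot, y to its left, z up, the work surface at z = 0. Lengths are in m, angles in rad, forces in N, time in s.
With the tool pointing down it reaches from about 0.35 to 0.775 m from the base axis. Payload 5.5 kg.
Tool frame: the origin (TCP) lies at the very end of the fingers, on their centre line; the grasp point (between the pads) lies 19 mm behind it (grip_point_offset is the distance from the TCP to the grasp point, in m); z points along the fingers, y is the direction in which the jaws open and shut (so a half turn about z gives the same grasp; the last joint's range is limited). The gripper opens to 85 mm and grips with 20 to 120 N. Pads are 22 mm wide; open, the fingers measure 114 mm over their backs; the gripper's body (76 mm by 85 mm) begins 54 mm behind the grasp point. The pads swing forward as they close: fully open they stand 13 mm farther back than shut.
Start: joints at [1.012, 0.313, 0.046, 1.304, 0, 1.431], TCP at [0.234, 0.525, 0.231] pointing down, gripper open.
Joint ranges: [-2.76, 2.76], [-0.86, 1.69], [-1.03, 1.26], [-2.2, 2.34], [-1.47, 1.5], [-3.14, 3.14]. Speed limits (rad/s): [2.57, 2.57, 3.14, 3.14, 3.14, 3.14].

### API

Orientations are given as a unit quaternion [w, x, y, z].
In Python, from workcell import * gives the robot as it stands.
- The arm moves only by the shell command python3 -m crank 'ROWS' [OPENING] [FORCE]. ROWS is a JSON object of lists of equal length, an entry for each row: "travel": the shift along the tool's x, y, z in units of 40 mm (1.0 is 40 mm), a list of three; "turn": the turn about the tool's z in rad. In form: {"travel": [[x, y, z], ...], "turn": [turn, ...]}. A call has 1 to 5 rows; each row is the pose to reach, as a shift and turn from the pose commanded when the call began, along the tool's axes at that moment; what a row does not reach only later rows make up. A row lasts 1/12 s, in which the tool goes at most 41.7 mm and 7.16 degrees, less where a joint would pass 70% of its speed; a pose out of reach is approached as far as the arm can. A call with a gripper value outside its range is refused whole. OPENING is the finger opening in mm, from 0 to 85.4, set as the call begins (- or left out, the last holds). The fingers move at their own pace and stop on an object; FORCE is the grip in N (left out, the last holds). Time passes only in rows, so rows that repeat a pose let the fingers close. It gives the time, the measured TCP pose, the force and the opening at its end, in the units of the state.
- get_state(): the state, without advancing time (a new reading comes with each control period).
- read_camera(name): name is "side" or "top"; returns a dict with "image" (480x640x3 uint8, red, green, blue), "K" (3x3 intrinsics, pixels), "k1" (the pictures are not rectified: a ray, as slopes to the right and down, at radius r is drawn at 1 + k1 r^2 times it, then the intrinsics apply), "R" (3x3) and "t" (3): a world point X has camera coordinates R X + t. Camera axes: x right, y down, z forward; pixel columns grow to the right and rows downward; lengths in m; the calibration is good to about 2 mm. A picture is of the moment at which its call begins. There is no depth.
- hand_in(): hands the job in, once; it reports no verdict.
The state is a dict: "clock": time; "joint_pos": joint angles; "qvel": joint speeds; "tau": joint torques, N m; "tcp_pos": TCP position; "orientation": TCP orientation; "wrist_force": force on the tool from outside, world axes, zero at the start; "ft_torque": the same for the moment, N m; "finger_gap": finger opening in m.
Only numpy, scipy, OpenCV 4.12 (cv2) and the standard library are available. Lean on these libraries where they do the work, as an engineer would, in place of code of your own. Each camera call takes 0.05 s, during which the arm holds its last target. There are 200 camera calls.

### The job

A customer wants to match a brass coat button: lift the caddy with the brass sample on top out of the carrier tray, put it down on the open counter and take it afresh so that its front flap can swing. Tip it over the blue dish just far enough that the flap swings open and all four buttons slide out into the dish (never stand it on its nose), then set the caddy back upright on the counter with its flap shut. Leave the dish, the other two caddies, the card terminal and the bell where they are.

Things in the scene. Friction and masses are not known exactly. Their poses are not given: they have to be found in the camera images.
- caddy_brass: the wanted caddy: green sheet-steel box, 60 mm front to back (x), 46 mm wide (y), 58 mm high, about 190 g, walls 3 mm, with a BRASS sample button (18 mm across, stands 5 mm proud) on a white card on its closed top. Origin: centre of its underside; z up; x points to its back, so the flap is the face at x = -30 mm. Four loose brass buttons lie on its flat inner floor (3 mm up), which slides easily: they run out at a slope of about 20 to 30 degrees once the flap is free
- flap (a joint): the steel flap that closes the whole front (-x) face of the wanted caddy, 45 x 52 x 3 mm, hinged along the front top edge. 0 = shut, grows as its lower edge swings out, up to 1.4 rad. A weak spring shuts it when the caddy is level; it swings out by its own weight and that of the buttons when the front is tipped down some 20 degrees or more. Anything pressing on the front face keeps it shut
- mouth (a point): the middle of the wanted caddy's front lower edge (x = -30, z = 3 mm in its frame), where buttons slide out under the flap
- rack: plywood carrier tray, fixed to the counter, 76 mm (x) x 168 mm (y); origin under its centre. Floor 8 mm thick; kerbs at front and back to 16 mm, outside a length of 64 mm; end cheeks to 38 mm. Three bays at y = -52, 0, +52 mm, parted by 2 mm fins to 32 mm; the caddies stand in them with their flaps to the tray's -x and only 6 mm between neighbours, so there is no room for fingers between them, but free room before and behind them. Any caddy may be in any bay
- dish: blue sorting dish, loose, 140 mm (x) x 160 mm (y), 26 mm high, floor and walls 4 mm, 450 g. Origin: centre of its underside, z up
- caddy_navy: a full caddy of the same make (60 x 46 x 58 mm, 260 g, green, flap shut), told apart by the NAVY BLUE sample button on its top; stays in the tray. Origin and axes as caddy_brass
- caddy_black: a full caddy of the same make (60 x 46 x 58 mm, 260 g, green, flap shut), told apart by the BLACK sample button on its top; stays in the tray. Origin and axes as caddy_brass
- terminal: black card terminal, loose, 165 mm (x) x 78 mm (y), about 42 mm high, between tray and dish on the robot's side; origin under its centre
- bell: chrome counter bell on a wooden foot, loose, 80 mm across, 47 mm high, on the far side of the counter in the middle; origin under its centre
- button1: loose brass coat button, 18 mm across, 5 mm thick, 11 g; at first inside the wanted caddy. Origin: centre of one flat face, z along its axis
- button2: loose brass coat button, 18 mm across, 5 mm thick, 11 g; at first inside the wanted caddy. Origin: centre of one flat face, z along its axis
- button3: loose brass coat button, 18 mm across, 5 mm thick, 11 g; at first inside the wanted caddy. Origin: centre of one flat face, z along its axis
- button4: loose brass coat button, 18 mm across, 5 mm thick, 11 g; at first inside the wanted caddy. Origin: centre of one flat face, z along its axis
Mind the look-alikes: they are no part of the job. Leave any orange look-alike of the caddy_brass alone.

How it is judged:
By the outcome, as a careful person would: the job done as asked, in the order asked, and still so for the second after the job is handed in, with the robot touching nothing.
It also fails if it takes over 62 s, if anything falls off the work surface, if the arm or the gripper's body presses on something with over 40 N, if the wrist force passes 120 N, or if a joint passes its speed limit or range.

## Working session

There is one attempt and no reset: what is moved stays moved. The work goes in short steps, Python scripts to look and compute and a shell command to move; the robot and the scene stay as the last step left them, time stands still between calls to the robot, and variables do not carry over. Pictures are saved under pics/ and viewed, about 8 in all and at most 12, crops included, and the job is handed in when it is done.

```bash
ls; mkdir -p pics; python3 - <<'E'
from workcell import *
import cv2
for n in ("top","side"):
    c=read_camera(n); cv2.imwrite(f"pics/{n}0.png",c["image"][:,:,::-1])
    print(n,c["K"],c["k1"],c["R"],c["t"])
print(get_state())
E
```

```text
pics
top [[604.30212175   0.         332.94336674]
 [  0.         604.30212175 247.87257325]
 [  0.           0.           1.        ]] 0.00022697085328543269 [[-0.01197702 -0.99992234 -0.00344546]
 [-0.99678503  0.01221229 -0.07918626]
 [ 0.07922219  0.00248596 -0.99685388]] [0.01127391 0.56887064 1.14656248]
side [[483.88572332   0.         320.08406686]
 [  0.         483.88572332 232.12816327]
 [  0.           0.           1.        ]] 0.010371082384870476 [[-0.79327448 -0.6087284   0.01285822]
 [-0.46452925  0.5914367  -0.65910182]
 [ 0.39360917 -0.52882167 -0.75194379]] [0.45417781 0.33048088 0.54258376]
{'clock': 0.1, 'joint_pos': array([1.01239424e+00, 3.13926564e-01, 4.50778923e-02, 1.30363156e+00,
       4.41325756e-05, 1.43122692e+00]), 'qvel': array([-0.00037421, -0.00069152,  0.00357189, -0.00151846, -0.0005078 ,
        0.00087661]), 'tau': array([ 3.13876626e-03, -4.81725848e+01,  2.99243742e+01,  1.27438045e-02,
       -8.42200302e-05, -2.09585113e-05]), 'tcp_pos': array([0.23357602, 0.52490203, 0.23049134]), 'orientation': array([-3.08636945e-04,  2.07888970e-01,  9.78152067e-01, -7.83652733e-04]), 'wrist_force': array([ 0.4215233 ,  0.0782692 , -0.00135548]), 'ft_torque': array([-0.03095833, -0.0454938 ,  0.01477079]), 'finger_gap': 0.08605318357395172}
```

View pics/top0.png

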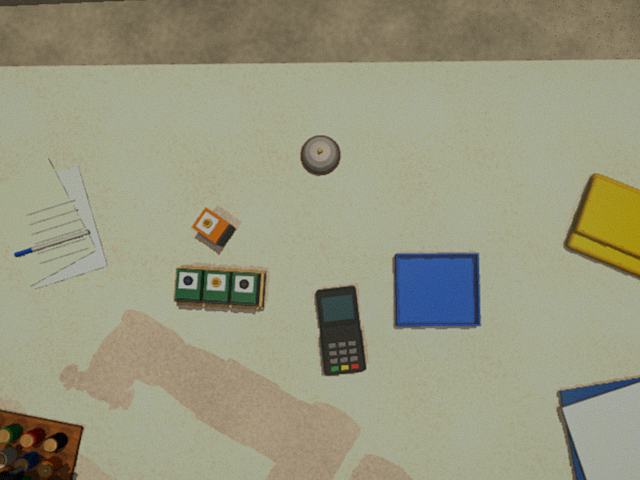

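View pics/side0.png

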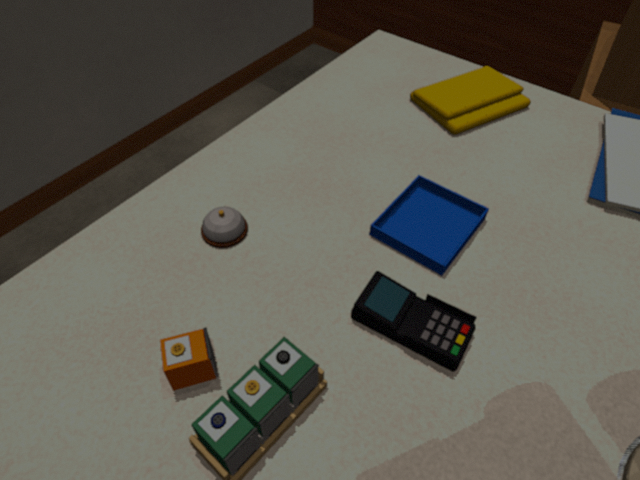

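Candidates (top view): tray middle brass (216,283), tray left navy (188,281), tray right black (244,284) and the orange look-alike (208,223), also with a brass button. By the description I choose the middle green one. Next I measure it and check a close crop.

```bash
cat > h.py <<'E'
from workcell import *
import cv2, numpy as np
from scipy.spatial.transform import Rotation as Ro
def und(c,uv):
    d=np.array([c["k1"],0,0,0,0.]); return cv2.undistortPoints(np.float64(uv).reshape(-1,1,2),c["K"],d).reshape(-1,2)
def cast(c,uv,z):
    p=und(c,uv); d=np.c_[p,np.ones(len(p))]@c["R"]; o=-c["R"].T@c["t"]
    return o+d*((z-o[2])/d[:,2])[:,None]
def proj(c,X):
    return cv2.projectPoints(np.float64(X).reshape(-1,1,3),cv2.Rodrigues(c["R"])[0],c["t"],c["K"],np.array([c["k1"],0,0,0,0.]))[0].reshape(-1,2)
def mask(c,lo,hi): return cv2.inRange(cv2.cvtColor(c["image"],cv2.COLOR_RGB2HSV),lo,hi)
def blobs(c,m,z,amin=60):
    out=[]
    for k in cv2.findContours(m,cv2.RETR_EXTERNAL,cv2.CHAIN_APPROX_NONE)[0]:
        if cv2.contourArea(k)<amin: continue
        w=cast(c,k.reshape(-1,2).astype(float),z)[:,:2]
        r=cv2.minAreaRect((w*1000).astype(np.float32)); out.append((k.reshape(-1,2).mean(0).round(),np.round(r[0],1),np.round(r[1],1),round(r[2],1)))
    return out
def tool():
    s=get_state(); q=s["orientation"]; R=Ro.from_quat([q[1],q[2],q[3],q[0]]).as_matrix()
    return s,R
def rows(target,yaw_y=None):
    "shift in tool units to target TCP; turn so tool y points to yaw_y (mod pi)"
    s,R=tool(); d=R.T@(np.array(target)-s["tcp_pos"])/0.04
    t=None
    if yaw_y is not None:
        v=R.T@np.array([np.cos(yaw_y),np.sin(yaw_y),0]); t=np.arctan2(-v[0],v[1]); t=(t+np.pi/2)%np.pi-np.pi/2
    return d.round(3),t
E
python3 - <<'E'
from h import *
c=read_camera("top"); s=read_camera("side")
for n,cam,lo,hi,z in [("green t",c,(50,90,30),(90,255,255),.066),("green s",s,(50,90,30),(90,255,255),.066),("blue t",c,(105,150,80),(125,255,255),.026),("blue s",s,(105,150,60),(125,255,255),.026),("white t",c,(0,0,165),(180,60,255),.066)]:
    print(n)
    for b in blobs(cam,mask(cam,lo,hi),z): print(*b)
print("grey dark t")
for b in blobs(c,mask(c,(0,0,0),(180,255,65)),.02,200): print(*b)
st,R=tool(); print(R.round(3), proj(c,[[.234,.525,.231]]))
a=cv2.resize(c["image"][200:320,160:290],None,fx=4,fy=4,interpolation=2)[:,:,::-1]
b=cv2.resize(s["image"][320:480,150:340],None,fx=1.5*2,fy=3,interpolation=2)[:480,:270*2,::-1][:, :280*2]
cv2.imwrite("pics/crop1.png",cv2.resize(np.hstack([a,b]),(800,int(480*800/(a.shape[1]+b.shape[1])))))
E
```

```text
green t
[ 12. 431.] [238.2 592. ] [27. 30.] 26.6
[244. 288.] [493.9 170. ] [51.  55.1] 85.7
[216. 286.] [497.9 222.9] [49.4 55. ] 84.6
[188. 284.] [501.5 273.1] [46.4 55. ] 85.9
green s
[222. 427.] [500.5 275.2] [47.  54.1] 86.0
[256. 393.] [496.8 223.4] [47.5 53.9] 86.3
[455. 350.] [337.   29.2] [10.  14.5] 6.8
[287. 364.] [492.7 173.2] [45.7 54.4] 86.1
blue t
[577. 467.] [ 150.9 -447.2] [46.9 10.2] 15.5
[595. 390.] [ 298.8 -498. ] [ 24.1 151.2] 14.9
[437. 290.] [ 486.5 -194.9] [158.9 135.9] 89.3
blue s
[429. 215.] [ 485.4 -191.2] [157.6 138.1] 89.7
[600. 174.] [ 300.9 -490.1] [ 23.1 168.6] 16.3
[625. 114.] [ 309.5 -708.2] [52.4 18.6] 16.8
white t
[612. 446.] [ 217.1 -502.8] [151.7 146.6] 16.7
[308. 310.] [531.5  27.4] [1218.7  777.4] 89.9
grey dark t
[ 49. 440.] [210.8 550.1] [75.5 40.8] 76.9
[ 37. 458.] [182.6 566.4] [145.9 106.8] 80.9
[340. 331.] [410.8  -6.6] [163.7  79.9] 6.5
[223. 293.] [495.9 227.9] [160.6  62.6] 85.9
[[-0.914  0.407 -0.001]
 [ 0.407  0.914 -0.001]
 [ 0.    -0.001 -1.   ]] [[ -1.01141148 456.87834761]]
```

View pics/crop1.png

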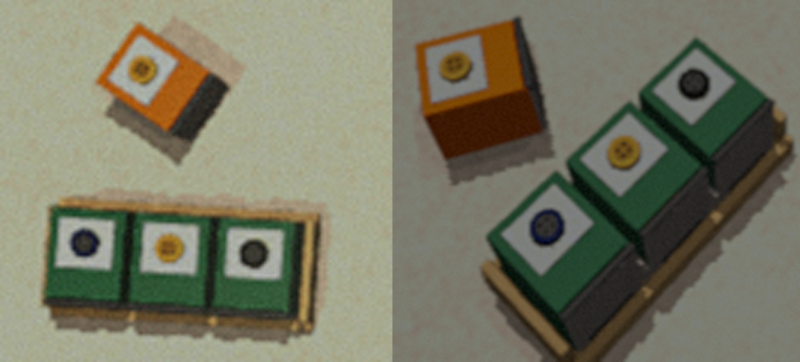

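The middle caddy is the brass one, green with its grey flap facing the robot (-x); the orange box stands apart. The tray is turned about +4.3°, and both views agree to within 1–3 mm.

```bash
python3 - <<'E'
from h import *
print(rows([.4958,.2231,.14],.075), rows([.4958,.2231,.03],.075))
E
```

```text
(array([-9.057, -4.229,  2.272]), np.float64(1.0770002464632684)) (array([-9.057, -4.226,  5.022]), np.float64(1.0770002464632684))
```

```bash
python3 -m crank '{"travel":[[-0.9,-0.4,0.2],[-1.8,-0.85,0.45],[-2.7,-1.3,0.7],[-3.6,-1.7,0.9],[-4.5,-2.1,1.1]],"turn":[0.11,0.22,0.33,0.44,0.54]}' 85 40
python3 -c "
from h import *
print(rows([.4958,.2231,.14],.075))"
```

```text
clock: 0.62
tcp_pos: [0.3647, 0.3738, 0.1868]
orientation: [-0.0, 0.463, 0.886, -0.0]
wrist_force: [0.3, 0.5, 0.8]
finger_gap: 0.0852
(array([-4.966,  0.542,  1.169]), np.float64(0.532349497862942))
```

```bash
python3 -m crank '{"travel":[[-0.9,0.1,0.2],[-1.8,0.2,0.5],[-2.7,0.3,0.75],[-3.6,0.4,1],[-4.5,0.5,1.1]],"turn":[0.11,0.22,0.33,0.44,0.53]}'
python3 -c "
from h import *
print(rows([.4958,.2231,.04],.075))"
```

```text
clock: 1.03
tcp_pos: [0.484, 0.2377, 0.1418]
orientation: [-0.001, 0.68, 0.734, -0.001]
wrist_force: [0.4, 0.5, -0.3]
finger_gap: 0.0852
(array([-0.386,  0.272,  2.545]), np.float64(0.0015644284839106959))
```

```bash
python3 -m crank '{"travel":[[-0.34,0.27,0],[-0.34,0.27,0],[-0.34,0.27,0]],"turn":[0,0,0]}'
python3 -c "
from h import *
print(rows([.4958,.2231,.03],.075))"
```

```text
clock: 1.28
tcp_pos: [0.4961, 0.2261, 0.1429]
orientation: [-0.0, 0.678, 0.735, -0.0]
wrist_force: [0.3, 1.2, -0.5]
finger_gap: 0.0848
(array([-0.075, -0.011,  2.823]), np.float64(0.004937186206315225))
```

```bash
python3 -m crank '{"travel":[[-0.07,0,0.9],[-0.07,0,1.8],[-0.07,0,2.4],[-0.07,0,2.8],[-0.07,0,2.8]],"turn":[0,0,0,0,0]}' && python3 -m crank '{"travel":[[0,0,0],[0,0,0],[0,0,0],[0,0,0],[0,0,0]],"turn":[0,0,0,0,0]}' 50 40
python3 -c "
from h import *
cv2.imwrite('pics/grip1.png',np.hstack([read_camera('top')['image'][180:400,100:420],read_camera('side')['image'][260:480,120:440]])[:,:,::-1])"
```

```text
clock: 1.7
tcp_pos: [0.4918, 0.2245, 0.0278]
orientation: [-0.002, 0.677, 0.736, -0.003]
wrist_force: [-0.6, 0.1, -0.4]
finger_gap: 0.0847
clock: 2.12
tcp_pos: [0.4975, 0.2252, 0.0333]
orientation: [0.001, 0.677, 0.736, 0.002]
wrist_force: [-0.7, 1.5, 7.0]
finger_gap: 0.0606
```

View pics/grip1.png

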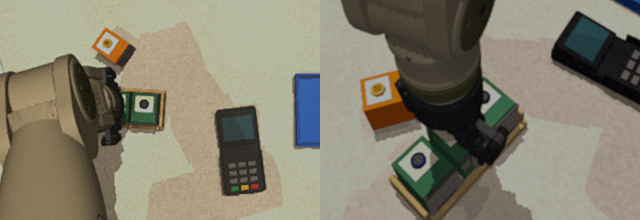

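The fingers are closed on 60.6 mm, and the tool stands between the navy (left) and black (right) caddies, so it holds the middle one. Now I lift it.

```bash
python3 -m crank '{"travel":[[0,0,-0.4],[0,0,-0.9],[0,0,-1.6],[0,0,-2.3],[0,0,-2.6]],"turn":[0,0,0,0,0]}'
python3 -c "
from h import *
print(rows([.555,.09,.14],0))
c=read_camera('side');cv2.imwrite('pics/lift.png',c['image'][:,:,::-1])"
```

```text
clock: 2.63
tcp_pos: [0.4974, 0.2244, 0.1391]
orientation: [0.001, 0.678, 0.735, 0.002]
wrist_force: [1.1, 0.6, -2.3]
finger_gap: 0.0605
(array([-3.467,  1.161, -0.019]), np.float64(0.08194577817381088))
```

View pics/lift.png

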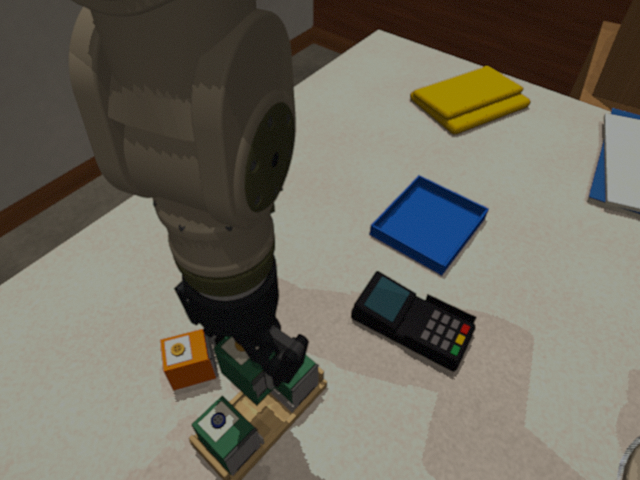

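The caddy is lifted. The middle bay is empty and the navy (217,425) and black (297,370) caddies have not moved. Now I carry it to the open counter.

```bash
python3 -m crank '{"travel":[[-0.8,0.25,0],[-1.6,0.5,0],[-2.4,0.8,0],[-3.2,1.1,0],[-3.45,1.16,0]],"turn":[0,0.03,0.06,0.08,0.08]}' && python3 -m crank '{"travel":[[0,0,0.6],[0,0,1.3],[0,0,2],[0,0,2.4],[0,0,2.4]],"turn":[0,0,0,0,0]}'
python3 -c "
from h import *
print(rows([.555,.09,.026],0))"
```

```text
clock: 3.1
tcp_pos: [0.5552, 0.0864, 0.1346]
orientation: [0.001, 0.708, 0.706, -0.0]
wrist_force: [0.3, 0.8, -1.3]
finger_gap: 0.0602
clock: 3.52
tcp_pos: [0.5492, 0.0903, 0.0346]
orientation: [-0.003, 0.706, 0.708, -0.003]
wrist_force: [-1.3, -0.3, -2.1]
finger_gap: 0.0599
(array([-0.007,  0.146,  0.214]), np.float64(0.0018734501020520877))
```

```bash
python3 -m crank '{"travel":[[0,0,0],[0,0,0.07],[0,0,0.14],[0,0,0.2],[0,0,0.2]],"turn":[0,0,0,0,0]}'
```

```text
clock: 3.93
tcp_pos: [0.554, 0.0905, 0.0318]
orientation: [0.0, 0.706, 0.708, 0.0]
wrist_force: [-0.6, 0.2, -2.9]
finger_gap: 0.0601
```

```bash
python3 -m crank '{"travel":[[0,0,0.04],[0,0,0.08],[0,0,0.12],[0,0,0.12]],"turn":[0,0,0,0]}';python3 -m crank '{"travel":[[0,0,0.02],[0,0,0.04],[0,0,0.04]],"turn":[0,0,0]}'
```

```text
clock: 4.27
tcp_pos: [0.5534, 0.0904, 0.0263]
orientation: [-0.0, 0.706, 0.708, -0.0]
wrist_force: [-0.1, -0.2, -2.3]
finger_gap: 0.0604
clock: 4.52
tcp_pos: [0.5537, 0.0905, 0.0256]
orientation: [0.0, 0.706, 0.708, 0.0]
wrist_force: [-1.3, 0.8, 2.2]
finger_gap: 0.0603
```

Contact felt: the force went from -2.3 to +2.2 N. Now I release, rise and turn for the side grip.

```bash
python3 -m crank '{"travel":[[0,0,0],[0,0,0],[0,0,0],[0,0,0]],"turn":[0,0,0,0]}' 85 && python3 -m crank '{"travel":[[0,0,-0.5],[0,0,-1.2],[0,0,-2],[0,0,-2.8],[0,0,-2.8]],"turn":[0,0,0,0,0]}' && python3 -m crank '{"travel":[[0,0,0],[0,0,0],[0,0,0],[0,0,0],[0,0,0]],"turn":[-0.12,-0.24,-0.36,-0.48,-0.6]}' && python3 -m crank '{"travel":[[0,0,0],[0,0,0],[0,0,0],[0,0,0],[0,0,0]],"turn":[-0.12,-0.24,-0.36,-0.48,-0.6]}' && python3 -m crank '{"travel":[[0,0,0],[0,0,0],[0,0,0],[0,0,0],[0,0,0]],"turn":[-0.12,-0.24,-0.37,-0.37,-0.37]}'
python3 -c "
from h import *
s,R=tool();print(R.round(3))
c=read_camera('top');d=read_camera('side')
for cam in (c,d):
  for b in blobs(cam,mask(cam,(50,90,30),(90,255,255)),.058,200): print(*b)
cv2.imwrite('pics/put.png',np.hstack([c['image'][180:400,100:420],d['image'][220:440,120:440]])[:,:,::-1])"
```

```text
clock: 4.85
tcp_pos: [0.5538, 0.0903, 0.0249]
orientation: [0.0, 0.706, 0.708, 0.0]
wrist_force: [-0.1, 0.3, -0.4]
finger_gap: 0.0848
clock: 5.27
tcp_pos: [0.5576, 0.0904, 0.1435]
orientation: [0.004, 0.706, 0.708, 0.004]
wrist_force: [0.6, 0.3, 0.8]
finger_gap: 0.0847
clock: 5.68
tcp_pos: [0.5537, 0.0903, 0.1367]
orientation: [0.0, 0.463, 0.886, 0.0]
wrist_force: [-0.5, 0.0, 0.5]
finger_gap: 0.0849
clock: 6.1
tcp_pos: [0.5536, 0.0903, 0.1367]
orientation: [0.0, 0.18, 0.984, 0.0]
wrist_force: [-0.7, -0.5, -0.3]
finger_gap: 0.085
clock: 6.52
tcp_pos: [0.5536, 0.0904, 0.1367]
orientation: [0.0, 0.001, 1.0, 0.0]
wrist_force: [-0.0, -0.1, -0.1]
finger_gap: 0.0851
[[-1.     0.002  0.   ]
 [ 0.002  1.     0.   ]
 [-0.     0.    -1.   ]]
[221. 428.] [503.5 275.4] [47.4 54.7] 85.6
[285. 367.] [495.3 171.8] [49.  54.9] 85.6
[290. 296.] [553.   91.7] [46.4 53.8] 82.5
```

View pics/put.png

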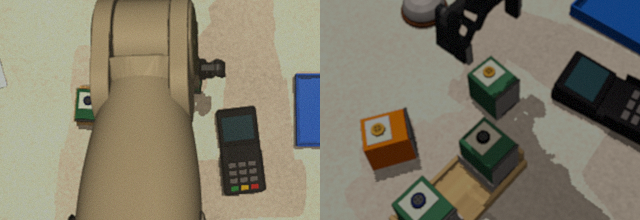

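```bash
python3 - <<'E'
from h import *
c=read_camera("side"); m=mask(c,(50,90,30),(90,255,255))
for k in cv2.findContours(m,cv2.RETR_EXTERNAL,cv2.CHAIN_APPROX_NONE)[0]:
    if cv2.contourArea(k)<200: continue
    h=cv2.convexHull(k); q=cv2.approxPolyDP(h,6,True).reshape(-1,2).astype(float)
    u=k.reshape(-1,2).mean(0); z=.058 if u[1]<330 else .066
    w=cast(c,q,z)[:,:2]*1000; e=np.roll(w,-1,0)-w
    print(u.round(),w.round(1).tolist(),np.c_[np.hypot(*e.T),np.degrees(np.arctan2(e[:,1],e[:,0]))%180].round(1).tolist())
w=mask(c,(0,0,120),(180,50,255))[276:320,275:305]; 
cv2.imwrite("pics/close.png",cv2.resize(c["image"][260:350,250:340],None,fx=6,fy=6,interpolation=2)[:,:,::-1])
E
```

```text
[221. 430.] [[523.5, 251.5], [471.7, 256.3], [477.5, 301.9], [528.8, 293.4]] [[52.0, 174.8], [46.0, 82.8], [52.0, 170.6], [42.2, 82.8]]
[285. 365.] [[517.1, 149.3], [465.8, 152.8], [467.1, 197.2], [517.3, 194.4]] [[51.4, 176.1], [44.4, 88.3], [50.2, 176.9], [45.2, 89.8]]
[291. 299.] [[576.3, 66.8], [524.3, 73.4], [529.1, 117.2], [577.4, 110.7]] [[52.5, 172.8], [44.1, 83.8], [48.8, 172.3], [43.9, 88.6]]
```

View pics/close.png

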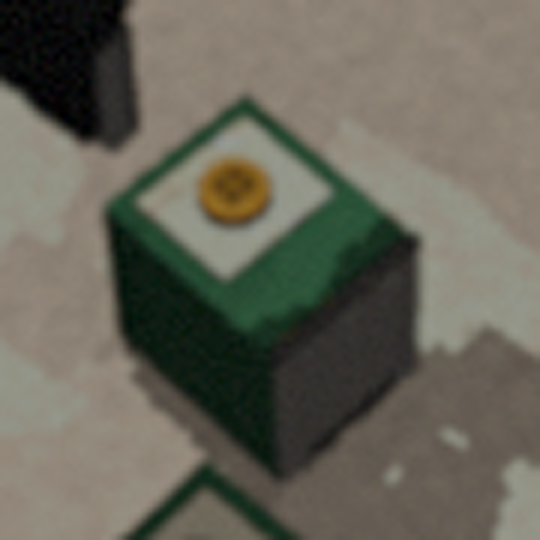

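The caddy stands upright with its flap shut and the brass sample on top. It is at about (553,92) mm with yaw ≈ -7.5°; I had the sign of the tray's yaw wrong, so the first grip was slightly skewed, with no harm done. Next I align the side grip to it.

```bash
python3 -c "
from h import *
print(rows([.5495,.0925,.016],np.radians(82.5)))"; python3 -m crank '{"travel":[[0.1,0.05,0],[0.1,0.05,0],[0.1,0.05,0]],"turn":[0.12,0.13,0.13]}'; python3 -c "
from h import *
print(rows([.5495,.0925,.016],np.radians(82.5)))"
```

```text
(array([0.102, 0.053, 3.021]), np.float64(0.12986557508091634))
clock: 6.92
tcp_pos: [0.5495, 0.0924, 0.1369]
orientation: [0.0, 0.064, 0.998, 0.0]
wrist_force: [0.1, -0.6, -0.3]
finger_gap: 0.0849
(array([1.000e-03, 1.000e-03, 3.023e+00]), np.float64(0.0034292618523132923))
```

```bash
python3 -m crank '{"travel":[[0,0,0.8],[0,0,1.6],[0,0,2.4],[0,0,2.9],[0,0,2.95]],"turn":[0,0,0,0,0]}' && python3 -m crank '{"travel":[[0,0,0],[0,0,0],[0,0,0],[0,0,0],[0,0,0]],"turn":[0,0,0,0,0]}' 38 40 && python3 -m crank '{"travel":[[0,0,-0.1],[0,0,-0.2],[0,0,-0.4],[0,0,-0.4]],"turn":[0,0,0,0]}'
python3 -c "
from h import *
c=read_camera('side');d=read_camera('top')
cv2.imwrite('pics/g2.png',np.hstack([cv2.resize(c['image'][180:380,200:400],(480,480)),cv2.resize(d['image'][200:300,220:320],(300,480))])[:,:,::-1])"
```

```text
clock: 7.33
tcp_pos: [0.5462, 0.0922, 0.0147]
orientation: [-0.004, 0.064, 0.998, -0.0]
wrist_force: [-0.5, 0.1, -0.6]
finger_gap: 0.085
clock: 7.75
tcp_pos: [0.5515, 0.0923, 0.021]
orientation: [0.002, 0.064, 0.998, 0.0]
wrist_force: [-0.7, 0.2, 7.2]
finger_gap: 0.0456
clock: 8.08
tcp_pos: [0.5503, 0.0925, 0.0364]
orientation: [0.001, 0.064, 0.998, 0.0]
wrist_force: [-0.2, -0.1, -1.9]
finger_gap: 0.0451
```

View pics/g2.png

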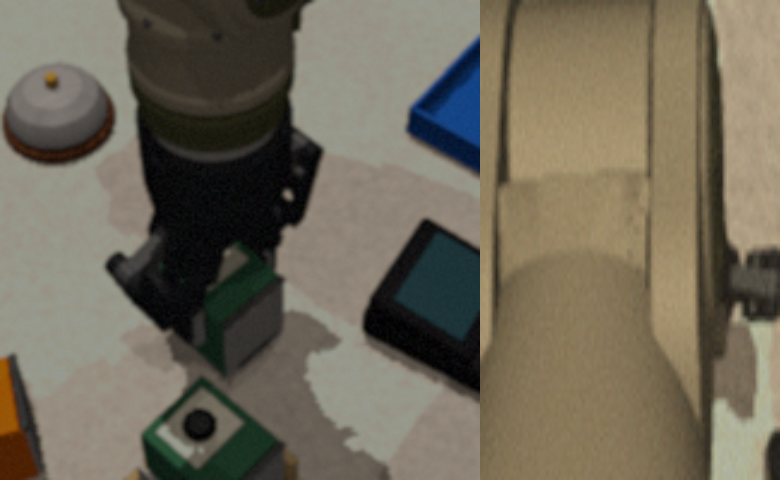

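```bash
python3 -m crank '{"travel":[[0,0,-0.5],[0,0,-1.2],[0,0,-2],[0,0,-2.2],[0,0,-2.2]],"turn":[0,0,0,0,0]}'; python3 -c "
from h import *
print(rows([.540,-.19,.12],np.radians(90)))"
```

```text
clock: 8.6
tcp_pos: [0.5518, 0.0925, 0.1256]
orientation: [0.003, 0.064, 0.998, 0.0]
wrist_force: [0.4, -0.1, -2.9]
finger_gap: 0.0454
(array([-0.614, -7.041,  0.136]), np.float64(-0.12871189055311838))
```

```bash
python3 -m crank '{"travel":[[-0.05,-0.6,0],[-0.12,-1.4,0],[-0.2,-2.3,0],[-0.27,-3.1,0],[-0.32,-3.6,0]],"turn":[-0.03,-0.06,-0.09,-0.12,-0.13]}'; python3 -m crank '{"travel":[[0,-0.8,0],[0,-1.7,0],[0,-2.6,0],[0,-3.2,0],[0,-3.4,0]],"turn":[0,0,0,0,0]}';  python3 -m crank '{"travel":[[0,0,0],[0,0,0]],"turn":[0,0]}';python3 -c "
from h import *
print(rows([.540,-.19,.06],np.radians(90)))"
```

```text
clock: 9.02
tcp_pos: [0.5423, -0.0545, 0.1206]
orientation: [-0.002, -0.0, 1.0, -0.0]
wrist_force: [0.9, -0.3, -2.7]
finger_gap: 0.0456
clock: 9.43
tcp_pos: [0.543, -0.1915, 0.1205]
orientation: [-0.001, 0.001, 1.0, -0.0]
wrist_force: [-0.2, 0.4, -1.4]
finger_gap: 0.0454
clock: 9.6
tcp_pos: [0.5429, -0.1874, 0.1212]
orientation: [-0.001, -0.0, 1.0, 0.001]
wrist_force: [-0.2, 0.6, -1.8]
finger_gap: 0.0451
(array([ 0.068, -0.068,  1.529]), np.float64(0.00042199475976079093))
```

```bash
python3 -m crank '{"travel":[[0.07,-0.07,0.5],[0.07,-0.07,1],[0.07,-0.07,1.5],[0.07,-0.07,1.7],[0.07,-0.07,1.7]],"turn":[0,0,0,0,0]}'; python3 -m crank '{"travel":[[0,0,0],[0,0,0]],"turn":[0,0]}';python3 -c "
from h import *
print(rows([.540,-.19,.046],np.radians(90)))
c=read_camera('side');b=read_camera('top')
cv2.imwrite('pics/dish1.png',np.hstack([cv2.resize(c['image'][120:290,330:510],None,fx=2.6,fy=2.6),cv2.resize(b['image'][210:350,390:500],(330,442))])[:,:,::-1])"
```

```text
clock: 10.02
tcp_pos: [0.5391, -0.1881, 0.0522]
orientation: [-0.003, -0.002, 1.0, 0.002]
wrist_force: [0.4, 0.8, -2.0]
finger_gap: 0.0454
clock: 10.18
tcp_pos: [0.542, -0.1905, 0.0559]
orientation: [0.001, -0.001, 1.0, -0.0]
wrist_force: [0.8, -0.3, -2.8]
finger_gap: 0.0455
(array([0.05 , 0.013, 0.249]), np.float64(0.002302984993533874))
```

View pics/dish1.png

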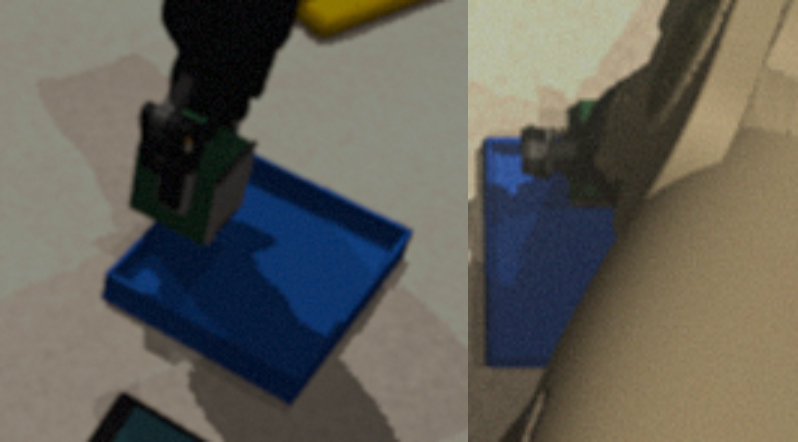

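The caddy hangs level with its nose over the dish and its back over the far rim. Next I ease the grip to 22 N and lower it to the rim.

```bash
python3 -m crank '{"travel":[[0.05,0,0.07],[0.05,0,0.14],[0.05,0,0.2],[0.05,0,0.2]],"turn":[0,0,0,0]}' - 22; python3 -m crank '{"travel":[[0,0,0.03],[0,0,0.06],[0,0,0.06]],"turn":[0,0,0]}';python3 -m crank '{"travel":[[0.01,0,0.03],[0.02,0,0.06],[0.02,0,0.06]],"turn":[0,0,0]}'
```

```text
clock: 10.62
tcp_pos: [0.5392, -0.1911, 0.0471]
orientation: [0.0, -0.0, 1.0, -0.0]
wrist_force: [0.5, 0.5, -1.1]
finger_gap: 0.0456
clock: 10.87
tcp_pos: [0.5392, -0.191, 0.0469]
orientation: [0.001, -0.001, 1.0, -0.0]
wrist_force: [-7.1, 2.5, 16.8]
finger_gap: 0.0454
clock: 11.12
tcp_pos: [0.5393, -0.1911, 0.0468]
orientation: [0.002, -0.001, 1.0, -0.001]
wrist_force: [-8.3, 5.8, 30.4]
finger_gap: 0.0456
```

It touched at the expected height, but at 30 N the caddy did not pivot: the flat pads hold too much twisting friction. I will set it down on the free counter behind the dish and re-take it higher up and nearer its front, for a smaller pad patch and a longer lever.

```bash
python3 -m crank '{"travel":[[0,0,-0.1],[0,0,-0.4],[0,0,-0.8],[0,0,-1.2],[0,0,-1.2]],"turn":[0,0,0,0,0]}' - 40; python3 -m crank '{"travel":[[-0.6,0,0],[-1.3,0,0],[-2,0,0],[-2.25,0,0],[-2.25,0,0]],"turn":[0,0,0,0,0]}';python3 -m crank '{"travel":[[0,0,0.4],[0,0,0.9],[0,0,1.3],[0,0,1.5],[0,0,1.5]],"turn":[0,0,0,0,0]}';python3 -m crank '{"travel":[[0,0,0],[0,0,0]],"turn":[0,0]}'
python3 -c "
from h import *
d=read_camera('side')
for b in blobs(d,mask(d,(105,150,60),(125,255,255)),.026,2000): print(*b)"
```

```text
clock: 11.53
tcp_pos: [0.5402, -0.1919, 0.0929]
orientation: [0.002, -0.001, 1.0, -0.001]
wrist_force: [1.3, -0.2, -0.9]
finger_gap: 0.0458
clock: 11.95
tcp_pos: [0.6306, -0.1908, 0.0884]
orientation: [0.0, -0.001, 1.0, 0.0]
wrist_force: [0.1, -0.7, -1.5]
finger_gap: 0.0457
clock: 12.37
tcp_pos: [0.6255, -0.1898, 0.0268]
orientation: [-0.003, -0.0, 1.0, 0.001]
wrist_force: [-0.3, -0.0, -2.8]
finger_gap: 0.0457
clock: 12.53
tcp_pos: [0.6287, -0.1911, 0.0309]
orientation: [0.001, -0.001, 1.0, -0.0]
wrist_force: [-0.2, 0.2, -0.4]
finger_gap: 0.0451
[440. 208.] [ 485.  -192.5] [154.9 138. ] 89.7
```

```bash
python3 -m crank '{"travel":[[0,0,0.08],[0,0,0.16],[0,0,0.22],[0,0,0.22]],"turn":[0,0,0,0]}';python3 -m crank '{"travel":[[0,0,0.02],[0,0,0.05],[0,0,0.05]],"turn":[0,0,0]}'
```

```text
clock: 12.92
tcp_pos: [0.6285, -0.1908, 0.0213]
orientation: [0.0, -0.001, 1.0, -0.0]
wrist_force: [-0.2, 0.6, -3.1]
finger_gap: 0.0453
clock: 13.17
tcp_pos: [0.6286, -0.1909, 0.0211]
orientation: [0.001, -0.001, 1.0, -0.0]
wrist_force: [-3.5, 1.2, 7.9]
finger_gap: 0.0456
```

```bash
python3 -m crank '{"travel":[[0,0,0],[0,0,0],[0,0,0],[0,0,0]],"turn":[0,0,0,0]}' 75 && python3 -m crank '{"travel":[[0,0,-0.25],[0.1,0,-0.5],[0.22,0,-0.5],[0.22,0,-0.5],[0.22,0,-0.5]],"turn":[0,0,0,0,0]}' && python3 -m crank '{"travel":[[0,0,0],[0,0,0],[0,0,0],[0,0,0],[0,0,0]],"turn":[0,0,0,0,0]}' 38 30 && python3 -m crank '{"travel":[[0,0,-0.3],[0,0,-0.7],[0,0,-1.2],[0,0,-1.2],[0,0,-1.2]],"turn":[0,0,0,0,0]}'
python3 -c "
from h import *
c=read_camera('side')
cv2.imwrite('pics/g3.png',cv2.resize(c['image'][100:290,300:500],None,fx=2.6,fy=2.6)[:,:,::-1])"
```

```text
clock: 13.5
tcp_pos: [0.6284, -0.1908, 0.0191]
orientation: [-0.0, -0.001, 1.0, 0.0]
wrist_force: [0.3, 0.4, 0.2]
finger_gap: 0.0751
clock: 13.92
tcp_pos: [0.6193, -0.1909, 0.0398]
orientation: [0.0, -0.0, 1.0, -0.0]
wrist_force: [0.3, -0.1, -0.3]
finger_gap: 0.0749
clock: 14.33
tcp_pos: [0.6195, -0.1908, 0.0391]
orientation: [-0.0, -0.001, 1.0, 0.0]
wrist_force: [-0.4, 0.1, 1.0]
finger_gap: 0.0453
clock: 14.75
tcp_pos: [0.6206, -0.1912, 0.0886]
orientation: [0.001, -0.001, 1.0, -0.001]
wrist_force: [1.0, 0.4, -2.8]
finger_gap: 0.0453
```

View pics/g3.png

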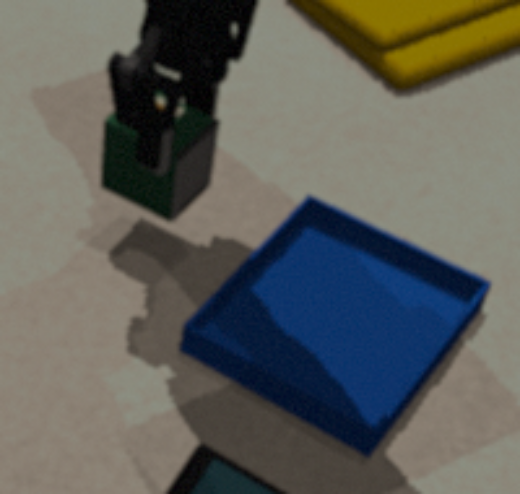

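The caddy is held high up, level, with its flap shut and the dish undisturbed. Back to the rim.

```bash
python3 -m crank '{"travel":[[0.6,0,0],[1.3,0,0],[2,0,0],[2.3,0,0],[2.3,0,0]],"turn":[0,0,0,0,0]}' ; python3 -m crank '{"travel":[[0,0,0.2],[0,0,0.4],[0,0,0.4],[0,0,0.4]],"turn":[0,0,0,0]}' - 20;python3 -c "
from h import *
print(rows([.528,-.191,.065],np.radians(90)))"
```

```text
clock: 15.22
tcp_pos: [0.5231, -0.1896, 0.0855]
orientation: [-0.003, -0.0, 1.0, 0.001]
wrist_force: [-0.4, -0.3, -2.2]
finger_gap: 0.0453
clock: 15.55
tcp_pos: [0.5276, -0.1905, 0.0698]
orientation: [-0.001, -0.001, 1.0, 0.001]
wrist_force: [0.3, -0.1, -2.4]
finger_gap: 0.0453
(array([-0.011, -0.012,  0.121]), np.float64(0.0016938166928484044))
```

```bash
cat > w.py <<'E'
from h import *
s=get_state(); print("ft",s["ft_torque"].round(2), "t",round(float(s["clock"]),2))
c=read_camera("side"); hsv=mask(c,(15,110,60),(35,255,255))
for b in blobs(c,hsv[:,:],.01,6): 
    if b[0][1]>110 : print("brass",*b)
for b in blobs(c,mask(c,(105,150,40),(125,255,255)),.026,2000): print("dish",*b)
g=mask(c,(50,90,25),(90,255,255))[90:290,330:520]
k=max(cv2.findContours(g,cv2.RETR_EXTERNAL,cv2.CHAIN_APPROX_NONE)[0],key=cv2.contourArea)
print("green",cv2.boundingRect(k),cv2.approxPolyDP(cv2.convexHull(k),3,True).reshape(-1,2).tolist())
E
python3 -m crank '{"travel":[[0,0,0.05],[0,0,0.1],[0,0,0.14],[0,0,0.14]],"turn":[0,0,0,0]}'; python3 w.py; python3 -m crank '{"travel":[[0.05,0,0.04],[0.1,0,0.08],[0.1,0,0.08]],"turn":[0,0,0]}'; python3 w.py
```

```text
clock: 15.88
tcp_pos: [0.5275, -0.1908, 0.0653]
orientation: [-0.0, -0.001, 1.0, 0.0]
wrist_force: [0.3, 0.2, -2.2]
finger_gap: 0.0454
ft [0.02 0.01 0.07] t 15.88
brass [208. 455.] [509.5 301.7] [10.6 65.8] 82.8
brass [270. 419.] [494.9 220.5] [162.2  78.1] 85.9
brass [320. 372.] [468.7 135.7] [5.4 7.1] 37.8
brass [460. 339.] [342.9 -24. ] [10.1 16.4] 5.2
brass [183. 350.] [637.3 224.5] [58.2 49.2] 54.6
brass [221. 212.] [782.8   8.3] [ 6.9 10.2] 45.0
dish [430. 226.] [ 483.7 -183. ] [174.2 140.4] 89.6
green (53, 87, 24, 31) [[75, 116], [53, 112], [59, 87], [69, 97]]
clock: 16.18
tcp_pos: [0.5252, -0.1912, 0.064]
orientation: [0.002, -0.001, 1.0, -0.0]
wrist_force: [0.6, 1.6, 2.9]
finger_gap: 0.0451
ft [ 0.29 -0.45  0.05] t 16.18
brass [208. 455.] [509.5 301.7] [10.6 65.8] 82.8
brass [270. 420.] [494.9 220.5] [162.2  78.1] 85.9
brass [320. 372.] [468.3 135.5] [4.7 7.9] 55.1
brass [460. 339.] [342.9 -24.3] [10.1 15.8] 5.2
brass [183. 349.] [637.2 224.6] [58.1 49.8] 54.9
brass [221. 213.] [781.2   9.8] [ 6.8 14.6] 45.3
dish [430. 226.] [ 483.7 -182.9] [174.3 140.5] 89.7
green (85, 87, 14, 19) [[98, 90], [85, 105], [89, 89]]
```

```bash
for i in 1; do python3 -m crank '{"travel":[[0.04,0,0.03],[0.08,0,0.06],[0.12,0,0.09],[0.12,0,0.09]],"turn":[0,0,0,0]}'; done; python3 -c "
from h import *
print(get_state()['ft_torque'].round(2))"; python3 -m crank '{"travel":[[0.04,0,0.03],[0.08,0,0.06],[0.12,0,0.09],[0.12,0,0.09]],"turn":[0,0,0,0]}'; python3 -c "
from h import *
print(get_state()['ft_torque'].round(2))"
```

```text
clock: 16.57
tcp_pos: [0.5199, -0.1913, 0.0605]
orientation: [0.002, -0.001, 1.0, -0.001]
wrist_force: [0.6, 1.8, 7.9]
finger_gap: 0.0456
[ 0.37 -0.24 -0.03]
clock: 16.9
tcp_pos: [0.515, -0.1913, 0.0568]
orientation: [0.002, -0.001, 1.0, -0.001]
wrist_force: [-0.4, 0.7, 7.5]
finger_gap: 0.0453
[ 0.29 -0.25  0.04]
```

It is pivoting, at about 8 N, and its tilt by the arc is ≈15°. I continue to about 25°.

```bash
python3 -m crank '{"travel":[[0.03,0,0.03],[0.06,0,0.07],[0.09,0,0.1],[0.09,0,0.1]],"turn":[0,0,0,0]}'; python3 -m crank '{"travel":[[0.03,0,0.03],[0.06,0,0.07],[0.06,0,0.07]],"turn":[0,0,0]}'; python3 w.py; python3 -c "
from h import *
c=read_camera('side')
cv2.imwrite('pics/tilt.png',cv2.resize(c['image'][120:290,330:530],None,fx=3,fy=3,interpolation=2)[:,:,::-1])"
```

```text
clock: 17.23
tcp_pos: [0.5108, -0.1913, 0.0527]
orientation: [0.001, -0.001, 1.0, -0.001]
wrist_force: [-1.4, 1.3, 7.6]
finger_gap: 0.0451
clock: 17.48
tcp_pos: [0.5083, -0.1913, 0.0498]
orientation: [0.001, -0.001, 1.0, -0.001]
wrist_force: [-2.6, 1.1, 8.4]
finger_gap: 0.0452
ft [0.19 0.11 0.04] t 17.48
brass [208. 455.] [509.5 301.7] [10.6 65.8] 82.8
brass [270. 419.] [494.9 220.6] [162.   78.1] 85.8
brass [320. 372.] [468.7 135.7] [5.4 7.1] 37.8
brass [460. 339.] [343.  -24.3] [10.1 15.8] 5.2
brass [183. 350.] [636.9 224.7] [58.2 49.1] 54.4
brass [221. 212.] [782.9   8.1] [6.8 9.8] 45.3
dish [430. 228.] [ 483.8 -182.7] [174.5 140.5] 89.8
green (57, 101, 21, 23) [[68, 101], [77, 113], [65, 123], [57, 109]]
```

View pics/tilt.png

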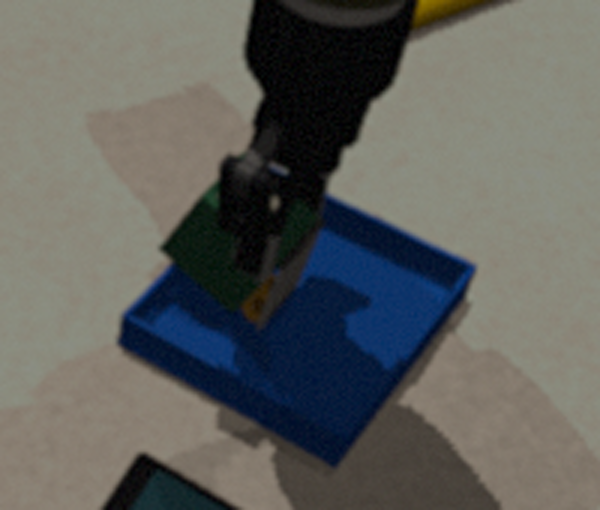

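The caddy is tilted about 27°, its flap is open and buttons show at the mouth. Next I firm up the grip and rise a little so the flap swings free.

```bash
python3 -m crank '{"travel":[[0,0,0],[0,0,0],[0,0,-0.15],[0.05,0,-0.3],[0.1,0,-0.45]],"turn":[0,0,0,0,0]}' - 45; python3 -m crank '{"travel":[[0,0,0],[0,0,0],[0,0,0],[0,0,0],[0,0,0]],"turn":[0,0,0,0,0]}'; cat > w2.py <<'E'
from h import *
print("t",get_state()["clock"])
for n in ("side","top"):
    c=read_camera(n); h=cv2.cvtColor(c["image"],cv2.COLOR_RGB2HSV)
    m=cv2.inRange(h,(8,90,35),(38,255,255)); box=np.zeros_like(m)
    P=proj(c,[[.42,-.27,.004],[.42,-.115,.004],[.552,-.115,.004],[.552,-.27,.004]]); cv2.fillConvexPoly(box,P.astype(int),255)
    m&=box; print(n,int((m>0).sum()))
    for b in blobs(c,m,.009,4): print("  brass",*b)
c=read_camera("side"); g=mask(c,(50,70,20),(90,255,255)); g[:100]=0; g[290:]=0; g[:,:330]=0; g[:,520:]=0
k=max(cv2.findContours(g,cv2.RETR_EXTERNAL,cv2.CHAIN_APPROX_NONE)[0],key=cv2.contourArea)
print("green",cv2.approxPolyDP(cv2.convexHull(k),3,True).reshape(-1,2).tolist())
E
python3 w2.py
```

```text
clock: 18.0
tcp_pos: [0.5034, -0.1909, 0.0667]
orientation: [-0.0, -0.001, 1.0, 0.0]
wrist_force: [-0.2, 0.0, -1.5]
finger_gap: 0.0452
clock: 18.42
tcp_pos: [0.5037, -0.1908, 0.0661]
orientation: [-0.0, -0.001, 1.0, 0.0]
wrist_force: [-0.6, -0.7, -3.0]
finger_gap: 0.0452
t 18.4167
side 121
  brass [416. 220.] [ 503.3 -186.8] [40.1 22.2] 56.2
top 456
  brass [458. 320.] [ 427.4 -234.7] [19.   6.9] 44.0
  brass [453. 313.] [ 441.3 -226.5] [11.5 19.5] 38.6
  brass [467. 311.] [ 443.7 -252.6] [22.5 45.7] 66.6
  brass [462. 301.] [ 461.1 -244.4] [13.6 12.4] 43.8
green [[412, 218], [388, 197], [406, 174], [419, 208]]
```

```bash
python3 -m crank '{"travel":[[0,0,0],[0,0,0],[0,0,0],[0,0,0],[0,0,0]],"turn":[0,0,0,0,0]}'; python3 -c "
from h import *
c=read_camera('side')
h=cv2.cvtColor(c['image'],cv2.COLOR_RGB2HSV)
m=cv2.inRange(h,(8,90,35),(38,255,255))
for r in m[150:260,375:480:1]:
    if r.any(): print(''.join('#' if v else '.' for v in r))
"
```

```text
clock: 18.98
tcp_pos: [0.504, -0.191, 0.0665]
orientation: [0.0, -0.001, 1.0, 0.0]
wrist_force: [0.3, -0.2, -2.0]
finger_gap: 0.0451
..................................................##.....................................................
............................................##...###.....................................................
........................................#....######......................................................
.......................................#...########......................................................
.................................##......##########......................................................
.................................###..#..#########.......................................................
.................................####.#.##########.......................................................
.................................###########..###........................................................
.................................##########..............................................................
.................................##########..............................................................
.................................##########..............................................................
..................................########...............................................................
...................................#######...............................................................
.....................................##..................................................................
```

```bash
python3 -m crank '{"travel":[[0,0,-0.2],[0.3,0,-0.3],[0.7,0,-0.3],[0.7,0,-0.3],[0.7,0,-0.3]],"turn":[0,0,0,0,0]}'; python3 -c "
from h import *
c=read_camera('side')
h=cv2.cvtColor(c['image'],cv2.COLOR_RGB2HSV)
m=cv2.inRange(h,(8,90,35),(38,255,255)); g=cv2.inRange(h,(50,70,20),(90,255,255)); b=cv2.inRange(h,(100,120,30),(128,255,255))
for i in range(165,262,2): print(i,''.join('#' if m[i,j] else 'g' if g[i,j] else '-' if b[i,j] else '.' for j in range(365,480)))
"
```

```text
clock: 19.45
tcp_pos: [0.4751, -0.1909, 0.0791]
orientation: [0.0, -0.0, 1.0, -0.0]
wrist_force: [0.7, -0.8, -2.0]
finger_gap: 0.0452
165 ...................................................................................................................
167 ...................................................................................................................
169 ...................................................................................................................
171 ...................................................................................................................
173 .............................................................g.....................................................
175 ..........................................................gggg.....................................................
177 ....................................................---.gggg.g.....................................................
179 ..................................................---gggg..........................................................
181 ..
[... 4213 characters left out ...]
....................------------------------------------------------------------....................
253 ......................................-------------------------------------------------------......................
255 ..........................................--------------------------------------------------.......................
257 .............................................---------------------------------------------.........................
259 .................................................----------------------------------------..........................
261 ....................................................-----------------------------------............................
```

```bash
python3 -m crank '{"travel":[[0,0,-0.4],[0,0,-0.8],[0,0,-1.2],[0,0,-1.2]],"turn":[0,0,0,0]}'; cat > w3.py <<'E'
from h import *
c=read_camera('side')
h=cv2.cvtColor(c['image'],cv2.COLOR_RGB2HSV)
m=cv2.inRange(h,(8,90,35),(38,255,255)); g=cv2.inRange(h,(50,70,20),(90,255,255)); b=cv2.inRange(h,(100,120,30),(128,255,255))
for i in range(165,240,2): print(i,''.join('#' if m[i,j] else 'g' if g[i,j] else '-' if b[i,j] else '.' for j in range(385,470)))
E
python3 w3.py
```

```text
clock: 19.83
tcp_pos: [0.4784, -0.1922, 0.1297]
orientation: [0.003, -0.001, 1.0, -0.001]
wrist_force: [-0.0, 0.6, -1.7]
finger_gap: 0.045
165 .............................gggggggggggggg.g.g.....................ggggggggg........
167 ............................gggggggggggggggg.ggggg.................ggggggg...........
169 ..........................gggggggggggggggggggggggg.................ggggggg...........
171 ........................ggggggggggggggggggggggggg.................ggggg..............
173 .......................gggggggggggggggggggggggggg.................ggg................
175 ......................g.gggggggggggggggggggggggg.................ggg.................
177 .........................ggggggggggggggggggggggg.................g...................
179 ...........................gggggggggggggggg.gg.g.....................................
181 ............................gggggggggggg.gggg.gggg..g................................
183 ...........................--..gggggg.gg.gggggg.ggggg................................
185 .........................-------ggggggggggggggggg.ggggggg
[... 1758 characters left out ...]
--------..#######.----------------------------------------------------
227 --------------------------......-----------------------------------------------------
229 -------------------------------------------------------------------------------------
231 -------------------------------------------------------------------------------------
233 -------------------------------------------------------------------------------------
235 -------------------------------------------------------------------------------------
237 -------------------------------------------------------------------------------------
239 ------------------------------------------------------------------------------------.
```

```bash
python3 -c "
from h import *
ims=[read_camera('side')['image'].astype(float) for _ in range(6)]
c=read_camera('side'); im=np.mean(ims,0)
P=proj(c,[[.5+.009*np.cos(a),-.187+.009*np.sin(a),.009] for a in np.linspace(0,6.28,40)]).astype(np.float32)
h=cv2.cvtColor(c['image'],cv2.COLOR_RGB2HSV)
m=cv2.inRange(h,(8,90,35),(38,255,255))[205:235,400:440]
print('one button px',cv2.contourArea(P),'seen',(m>0).sum(),P.min(0),P.max(0))
a=cv2.resize(np.clip(im[205:235,400:435]*1.8,0,255).astype(np.uint8),(385,330),interpolation=2)
b=cv2.resize(np.clip(im[130:240,360:475]*1.8,0,255).astype(np.uint8),None,fx=3.4,fy=3,interpolation=2)[:330]
cv2.imwrite('pics/btn.png',np.hstack([a,b])[:,:,::-1])"
```

```text
one button px 63.164088115794584 seen 159 [414.6518  217.63654] [425.20413 225.3573 ]
```

View pics/btn.png

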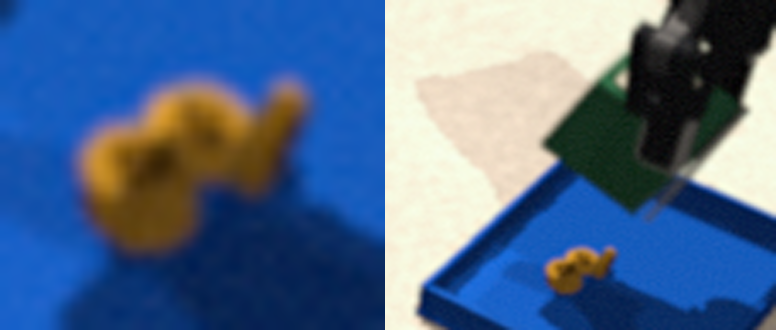

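Four buttons lie in the dish at about (412–427, 213–227): by its height the front one is a stack of two, with one behind it and one leaning. The caddy is still tilted with its flap hanging free. I give it a short shake over the dish for anything left inside, then look at the dish again.

```bash
python3 -m crank '{"travel":[[0,0,0.5],[0.3,0,0.5],[-0.2,0,0.5],[0.3,0,0.5],[-0.2,0,0.5]],"turn":[0,0,0,0,0]}'; python3 -m crank '{"travel":[[0.3,0,-0.2],[0.1,0,-0.5],[0.1,0,-0.5],[0.1,0,-0.5]],"turn":[0,0,0,0]}'; python3 w3.py | sed -n 18,37p
```

```text
clock: 20.65
tcp_pos: [0.4765, -0.1882, 0.1034]
orientation: [-0.006, 0.0, 1.0, 0.003]
wrist_force: [-1.8, 0.8, -2.5]
finger_gap: 0.045
clock: 20.98
tcp_pos: [0.4806, -0.1913, 0.1266]
orientation: [0.001, -0.001, 1.0, -0.0]
wrist_force: [-1.3, 0.4, -2.3]
finger_gap: 0.0451
199 ...........---------------------------------------.--------------------------------..
201 .........----------------------------------------------------------------------------
203 .......------------------------------------------------------------------------------
205 .....--------------------------------------------------------------------------------
207 ...----------------------------------------------------------------------------------
209 .------------------------------------------------------------------------------------
211 -------------------------------------------------------------------------------------
213 -----------------------------...##...--....------------------------------------------
215 ---------------------------..#########.###.------------------------------------------
217 ------------
[... 273 characters left out ...]
--------##########----------------------------------------------------
225 -----------------------.########.----------------------------------------------------
227 -------------------------...#...-----------------------------------------------------
229 -------------------------------------------------------------------------------------
231 -------------------------------------------------------------------------------------
233 -------------------------------------------------------------------------------------
235 -------------------------------------------------------------------------------------
237 -------------------------------------------------------------------------------------
```

```bash
python3 -m crank '{"travel":[[-0.6,0,0],[-1.3,0,0],[-2.1,0,0],[-2.9,0,0],[-3.25,0,0]],"turn":[0,0,0,0,0]}'; python3 -m crank '{"travel":[[0,0,0.4],[0,0,0.9],[0,0,1.4],[0,0,1.6],[0,0,1.6]],"turn":[0,0,0,0,0]}';python3 -m crank '{"travel":[[0,0,0],[0,0,0]],"turn":[0,0]}'; python3 -c "
from h import *
c=read_camera('side')
h=cv2.cvtColor(c['image'],cv2.COLOR_RGB2HSV)
m=cv2.inRange(h,(8,90,35),(38,255,255)); g=cv2.inRange(h,(50,70,20),(90,255,255)); k=cv2.inRange(h,(0,0,0),(180,255,50)); b=cv2.inRange(h,(100,120,30),(128,255,255))
for i in range(130,212,2): print(i,''.join('#' if m[i,j] else 'g' if g[i,j] else '-' if b[i,j] else 'k' if k[i,j] else '.' for j in range(325,425)))
for b in blobs(c,b,.026,2000): print(*b)
c=read_camera('top');h=cv2.cvtColor(c['image'],cv2.COLOR_RGB2HSV)
m=cv2.inRange(h,(8,110,60),(38,255,255))
for b in blobs(c,m,.009,20): 
  if 390<b[0][0]<485: print(*b)
"
```

```text
clock: 21.45
tcp_pos: [0.6131, -0.1908, 0.1254]
orientation: [0.001, -0.001, 1.0, -0.0]
wrist_force: [-0.0, -0.2, -1.1]
finger_gap: 0.0453
clock: 21.87
tcp_pos: [0.6075, -0.1897, 0.059]
orientation: [-0.003, -0.001, 1.0, 0.001]
wrist_force: [0.0, -0.6, -1.4]
finger_gap: 0.045
clock: 22.03
tcp_pos: [0.6106, -0.1912, 0.0635]
orientation: [0.001, -0.001, 1.0, -0.0]
wrist_force: [-0.3, 0.0, -0.9]
finger_gap: 0.0452
130 ..................................kkkkkkkkkkkkkkkkkkkkkkkkkkkkkkkkkkkkkkk...........................
132 ..................................kkkkkkkkkkkkkkkkkkkkkkkkkkkkkkkkkkkkkk............................
134 ................................kkkkkkkkkkkkkkkkkkkkkkkkkkkkkkkkkkkkkkk.............................
136 ...............................kkkkkkkkkkkkkkkkkkkkkkkkkkkkkkkkkkkkkkk..............................
138 .......................kkkk.....kkkkkkkkkkkkkkkkkkkkkkkkkkkkkkkkkk..................................
140 ......................kkkk......kkkkkkk..kkkkkkkkkkkkkkkkkkkkkkkk...................................
142 ......................kkkkkkkkkkkkkkkkk......kkkkkk
[... 2966 characters left out ...]
-----------------------
200 ......................................................................------------------------------
202 ....................................................................--------------------------------
204 ..................................................................----------------------------------
206 ................................................................------------------------------------
208 ..............................................................--------------------------------------
210 ............................................................----------------------------------------
[429. 224.] [ 484.3 -183. ] [175.5 141.8] 89.9
```

```bash
python3 -m crank '{"travel":[[0,0,0.15],[0,0,0.3],[0,0,0.45],[0,0,0.45]],"turn":[0,0,0,0]}' - 22; python3 -m crank '{"travel":[[0,0,0.04],[0,0,0.08],[0,0,0.12],[0,0,0.12]],"turn":[0,0,0,0]}';
```

```text
clock: 22.47
tcp_pos: [0.6088, -0.1903, 0.0427]
orientation: [-0.001, -0.001, 1.0, 0.001]
wrist_force: [-0.8, -0.3, -2.4]
finger_gap: 0.0451
clock: 22.8
tcp_pos: [0.6099, -0.1908, 0.0395]
orientation: [-0.0, -0.001, 1.0, 0.0]
wrist_force: [0.9, 0.1, -1.7]
finger_gap: 0.0448
```

```bash
python3 -m crank '{"travel":[[0,0,0.04],[0,0,0.08],[0,0,0.08]],"turn":[0,0,0]}'; python3 -m crank '{"travel":[[0,0,0.05],[0,0,0.08],[0,0,0.08]],"turn":[0,0,0]}'
```

```text
clock: 23.05
tcp_pos: [0.6104, -0.1909, 0.0392]
orientation: [0.001, -0.001, 1.0, -0.0]
wrist_force: [-4.8, 1.8, 12.0]
finger_gap: 0.0455
clock: 23.3
tcp_pos: [0.6116, -0.1911, 0.0389]
orientation: [0.003, -0.001, 1.0, -0.001]
wrist_force: [-6.9, 3.4, 25.7]
finger_gap: 0.045
```

Nose contact at 25 N. Now I drag it back so that it rotates level.

```bash
python3 -m crank '{"travel":[[-0.05,0,0],[-0.1,0,0],[-0.15,0,0],[-0.15,0,0]],"turn":[0,0,0,0]}'; python3 -m crank '{"travel":[[-0.05,0,0],[-0.1,0,0],[-0.15,0,0],[-0.15,0,0]],"turn":[0,0,0,0]}'; cat > w4.py <<'E'
from h import *
c=read_camera('side')
h=cv2.cvtColor(c['image'],cv2.COLOR_RGB2HSV)
m=cv2.inRange(h,(8,90,35),(38,255,255)); g=cv2.inRange(h,(50,70,20),(90,255,255)); k=cv2.inRange(h,(0,0,0),(180,255,50)); b=cv2.inRange(h,(100,120,30),(128,255,255))
for i in range(150,215,2): print(i,''.join('#' if m[i,j] else 'g' if g[i,j] else '-' if b[i,j] else 'k' if k[i,j] else '.' for j in range(315,415)))
E
python3 w4.py
```

```text
clock: 23.63
tcp_pos: [0.6193, -0.1911, 0.0395]
orientation: [0.004, -0.001, 1.0, -0.001]
wrist_force: [-3.4, 4.7, 26.1]
finger_gap: 0.0451
clock: 23.97
tcp_pos: [0.6272, -0.1911, 0.0401]
orientation: [0.006, -0.001, 1.0, -0.001]
wrist_force: [0.5, 4.6, 25.9]
finger_gap: 0.0449
150 .......................kkkkkkk..kkkkkkkk......kkkkkkkkkkkkkkkkkkk...................................
152 .......................kkkkkkkkkkkkkkkkkkkkkk....kkkkkkkkkkkkkkk....................................
154 .......................kkkkkkkkkkkkkkkkkkkkkkkkkkkkkkkkkkkkkkk......................................
156 ........................kkkkkkkkkkkkkkkkkkkkkkkkkkkkkkkkkkkkkk......................................
158 ........................kkkkkkkkkkkkkkk###kkkkkkkkkkkkkkkkkkkk......................................
160 ........................gkkkkkkkkkkkkkkk####kkkk....gkkkkkkkk.......................................
162 ......................kgkkkkkkkkkkkkkkk#####kkkk...gggggkkkkk.......................................
164 .....................kgkkkkkkkkkkkkkkkkkkkkkkkkgggggggggggkkk.....................
[... 1943 characters left out ...]
................k................................---------------------
204 .............................................................................-----------------------
206 ..........................................................................--------------------------
208 ........................................................................----------------------------
210 ......................................................................------------------------------
212 .....................................................................-------------------------------
214 ..................................................................--------------------------------.#
```

```bash
python3 -m crank '{"travel":[[-0.05,0,0],[-0.1,0,0],[-0.15,0,0],[-0.15,0,0]],"turn":[0,0,0,0]}'; python3 -m crank '{"travel":[[-0.05,0,0],[-0.1,0,0],[-0.15,0,0],[-0.15,0,0]],"turn":[0,0,0,0]}'; python3 w4.py
```

```text
clock: 24.35
tcp_pos: [0.6339, -0.1911, 0.0398]
orientation: [0.007, -0.001, 1.0, -0.001]
wrist_force: [2.5, 5.4, 22.6]
finger_gap: 0.0452
clock: 24.68
tcp_pos: [0.6398, -0.1911, 0.039]
orientation: [0.006, -0.001, 1.0, -0.001]
wrist_force: [4.0, 4.3, 17.2]
finger_gap: 0.0452
150 .................kkkkkkkkkkkkkkkkkkkkkk...kkkkkkkkkkkkkkk...........................................
152 .................kkkkkkkkkkkkkkkkkkkkkkkkkkkkkkkkkkkkkkk............................................
154 ..................kkkkkkkkkkkkkkkkkkkkkkkkkkkkkkkkkkkkkk............................................
156 ..................kkkkkkkkkkkkkkk####kkkkkkkkkkkkkkkkkkk............................................
158 .................kkkkkkkkkkkkkkkk####kkkkk...gggkkkkkkk.............................................
160 ................kgkkkkkkkkkkkkkkk####kkkkk..kkggggkkkkk.............................................
162 ...............kggkkkkkkkkkkkkkkkkkkkkkkkgggggggggggkkk.............................................
164 ..............kgggkkkkkkkkkkkkkkkkkkkkkkggggggggggggggk.............................
[... 1941 characters left out ...]
...............k................................----------------------
204 .............................................................................-----------------------
206 ...........................................................................-------------------------
208 ........................................................................----------------------------
210 ......................................................................------------------------------
212 ....................................................................--------------------------------
214 ..................................................................--------------------------------.#
```

```bash
python3 -m crank '{"travel":[[-0.05,0,0.02],[-0.1,0,0.05],[-0.15,0,0.08],[-0.15,0,0.08]],"turn":[0,0,0,0]}'; python3 -m crank '{"travel":[[-0.05,0,0.03],[-0.1,0,0.06],[-0.1,0,0.06]],"turn":[0,0,0]}'; python3 w4.py | sed -n 4,28p
```

```text
clock: 25.07
tcp_pos: [0.6437, -0.1913, 0.0379]
orientation: [0.005, -0.001, 1.0, -0.001]
wrist_force: [-5.8, 5.3, 32.0]
finger_gap: 0.0451
clock: 25.32
tcp_pos: [0.6489, -0.1913, 0.0363]
orientation: [0.006, -0.001, 1.0, -0.001]
wrist_force: [-3.4, 6.1, 33.3]
finger_gap: 0.0454
156 ..............kkkkkkkkkkkkkk#####kkkgk...kgkkkkkkkk.................................................
158 .............kkkkkkkkkkkkkkkk####kkkk....gggggkkkkk.................................................
160 ............kkkkkkkkkkkkkkkkkk##kkkkk..gggggggggggk.................................................
162 ............gkkkkkkkkkkkkkkkkkkkkkkkggggggggggggggk.................................................
164 ...........kggkkkkkkkkkkkkkkkkkkkkkkgggggggggggggkkk................................................
166 ...........gggggkkkkkkkkkkkkkkkkkkkkgggggggggggkkkkk................................................
168 ..........kgggggggggkkkkkkkkkkkkkkkkgggggggggkkkkkk.................................................
170 ..........ggggggggggggkkkkkkkkkkkkkkgggggggkkkkkkkk..............................
[... 1104 characters left out ...]
gggkk..kkkkkkkk...........................................------------
194 ...........................kkggk.....kkkkkkk..........................................--------------
196 .....................................kkkk...........................................----------------
198 ..................................................................................------------------
200 ................................................................................--------------------
202 ..............................................................................----------------------
204 .............................................................................-----------------------
```

```bash
python3 -m crank '{"travel":[[0,0,-0.06],[0,0,-0.1],[0,0,-0.1]],"turn":[0,0,0]}';  python3 -m crank '{"travel":[[0,0,0],[0,0,0],[0,0,0],[0,0,0]],"turn":[0,0,0,0]}' 56; python3 -m crank '{"travel":[[0,0,0],[0,0,0],[0,0,0]],"turn":[0,0,0]}' 80;  python3 -m crank '{"travel":[[0,0,-0.6],[0,0,-1.4],[0,0,-2.2],[0,0,-3],[0,0,-3]],"turn":[0,0,0,0,0]}'; python3 -m crank '{"travel":[[0,0.8,0],[0,1.6,0],[0,2.4,0],[0,3.2,0],[0,4,0]],"turn":[0,0,0,0,0]}';python3 -m crank '{"travel":[[0,0.8,0],[0,1.6,0],[0,2.4,0],[0,3.2,0],[0,4,0]],"turn":[0,0,0,0,0]}'; python3 -m crank '{"travel":[[1,0.3,0],[2,0.6,0],[3,0.9,0],[3.5,1,0],[3.5,1,0]],"turn":[0,0,0,0,0]}'
```

```text
clock: 25.62
tcp_pos: [0.6482, -0.1915, 0.0366]
orientation: [0.005, -0.001, 1.0, -0.001]
wrist_force: [1.1, 2.0, 13.4]
finger_gap: 0.0451
clock: 25.95
tcp_pos: [0.6435, -0.1906, 0.0312]
orientation: [-0.0, -0.001, 1.0, 0.0]
wrist_force: [-0.6, -0.9, 0.4]
finger_gap: 0.0559
clock: 26.2
tcp_pos: [0.6437, -0.1907, 0.0313]
orientation: [-0.0, -0.001, 1.0, 0.0]
wrist_force: [0.2, -0.5, -0.5]
finger_gap: 0.0802
clock: 26.62
tcp_pos: [0.6474, -0.1922, 0.1595]
orientation: [0.005, -0.001, 1.0, -0.002]
wrist_force: [0.5, -0.7, 1.2]
finger_gap: 0.08
clock: 27.03
tcp_pos: [0.6435, -0.0295, 0.1515]
orientation: [-0.0, -0.0, 1.0, 0.0]
wrist_force: [0.5, -0.1, 0.1]
finger_gap: 0.0798
clock: 27.45
tcp_pos: [0.6433, 0.1308, 0.1515]
orientation: [0.0, -0.001, 1.0, 0.0]
wrist_force: [0.6, 0.8, 0.7]
finger_gap: 0.0803
clock: 27.87
tcp_pos: [0.4981, 0.1702, 0.1513]
orientation: [-0.002, -0.002, 1.0, -0.0]
wrist_force: [-0.5, 0.7, -0.9]
finger_gap: 0.0802
```

```bash
cat > w5.py <<'E'
from h import *
for n in ("side","top"):
    c=read_camera(n); print(n)
    for b in blobs(c,mask(c,(105,150,60),(125,255,255)),.026,2000): print("dish",*b)
    for k in cv2.findContours(mask(c,(50,90,30),(90,255,255)),cv2.RETR_EXTERNAL,2)[0]:
        if cv2.contourArea(k)>200: 
            w=cast(c,cv2.approxPolyDP(cv2.convexHull(k),4,True).reshape(-1,2).astype(float),.058)[:,:2]*1000; print("green",k.reshape(-1,2).mean(0).round(),w.round().tolist())
    h=cv2.cvtColor(c['image'],cv2.COLOR_RGB2HSV); m=cv2.inRange(h,(8,90,35),(38,255,255)); bl=cv2.inRange(h,(100,120,30),(128,255,255))
    x0,x1,y0,y1=(400,440,208,232) if n=="side" else (405,470,255,300)
    for i in range(y0,y1): print(''.join('#' if m[i,j] else '-' if bl[i,j] else '.' for j in range(x0,x1)))
E
python3 w5.py; python3 w4.py | head -30
```

```text
side
dish [431. 221.] [ 484.8 -190.4] [158.9 139.3] 89.8
green [218. 439.] [[474.0, 255.0], [476.0, 303.0], [532.0, 292.0], [528.0, 251.0]]
green [284. 377.] [[521.0, 147.0], [468.0, 150.0], [460.0, 204.0], [502.0, 201.0], [520.0, 192.0]]
green [335. 175.] [[644.0, -205.0], [614.0, -119.0], [657.0, -119.0], [694.0, -169.0]]
----------------------------------------
----------------------------------------
----------------------------------------
----------------------------------------
---------------.....-----..-------------
--------------...##...--.##.------------
-------------.#######...###.------------
------------..#############.------------
---------....##############-------------
--------.#################.-------------
-------.##################--------------
-------.#################.--------------
-------.#################.--------------
-------.##########....##.---------------
-------.##########.---..----------------
--------#########.----------------------
--------.########..---------------------
--------..#######.----------------------
---------..#####.-------------------
[... 5685 characters left out ...]
......................................................----------------
198 ..................................................................................------------------
200 ................................................................................--------------------
202 ..............................................................................----------------------
204 ............................................................................------------------------
206 ..........................................................................--------------------------
208 ........................................................................----------------------------
```

```bash
python3 - <<'E'
from h import *
t=read_camera("top"); s=read_camera("side")
a=np.linspace(0,6.28,60)
ht=cv2.cvtColor(t['image'],cv2.COLOR_RGB2HSV); m=cv2.inRange(ht,(8,90,35),(38,255,255))[270:286,420:433]
ys,xs=np.nonzero(m); print("left blob top view: size",np.ptp(xs)+1,np.ptp(ys)+1,"px")
for H in (.005,.010):
    p=cast(t,[[427.3,277.]],.004+H)[0]
    C=np.array([[p[0]+.009*np.cos(u),p[1]+.009*np.sin(u),z] for u in a for z in (.004,.004+H)])
    S=proj(s,C); T=proj(t,C); print(H,p.round(4),"side cols",S[:,0].min().round(1),S[:,0].max().round(1),"rows",S[:,1].min().round(1),S[:,1].max().round(1),"top width",np.ptp(T[:,0]).round(1))
# flap/side edge verticality & caddy footprint
g=cv2.cvtColor(np.clip(np.mean([read_camera("side")['image'].astype(float) for _ in range(8)],0),0,255).astype(np.uint8),cv2.COLOR_RGB2GRAY)
for i in range(208,230): print(i,' '.join(f"{v:3d}" for v in g[i,404:430]))
E
```

```text
left blob top view: size 9 9 px
0.005 [ 0.5109 -0.1788  0.009 ] side cols 406.3 417.3 rows 217.5 227.2 top width 9.6
0.01 [ 0.5107 -0.178   0.014 ] side cols 406.1 417.6 rows 215.8 227.5 top width 10.0
208  62  62  63  62  61  62  61  62  61  62  62  61  63  62  62  62  63  62  63  62  63  62  62  62  63  61
209  62  62  62  61  63  63  61  62  61  62  61  61  61  61  61  60  62  62  61  62  61  61  62  60  61  62
210  62  62  62  62  61  62  63  62  62  61  61  61  61  61  61  60  60  61  60  61  62  61  61  61  61  61
211  63  61  61  62  62  61  63  61  61  60  61  63  67  70  70  67  63  60  60  61  63  67  69  65  61  61
212  62  61  63  63  61  63  61  61  62  65  72  82  88  91  92  86  77  67  61  64  78  91  90  77  65  60
213  62  62  62  62  61  61  61  60  64  78  95 103 100 101 103 102  97  86  72  78 100 113 107  87  67  61
214  62  62  61  61  61  61  61  62  72  96 113 112  95  86  91  96 102 101  91  97 117 120 105  80  64  60
215  62  61  61  61  63  69  76  78  87 106 117 107  85  73  78  79  92 103 102 108 120 114  86  64  60  62
216  62  61  62  66  79  94 102 10
[... 777 characters left out ...]
  85  72  59  50  39  33  32  35  37  49  60  61  63
224  63  61  57  51  48  51  55  62  66  66  62  66  83  91  74  59  51  36  33  33  37  44  55  62  63  63
225  63  63  59  56  52  51  52  54  57  56  56  61  73  77  66  59  54  48  43  44  49  54  61  63  62  62
226  63  61  60  58  55  52  48  55  62  61  62  59  56  60  62  61  60  60  57  56  61  62  62  63  62  62
227  63  64  63  62  59  51  42  47  53  54  54  54  54  56  61  63  62  63  62  62  62  63  61  62  62  62
228  62  63  61  61  61  55  50  50  52  52  52  57  59  61  62  63  62  63  61  62  63  62  63  63  62  62
229  63  61  63  61  64  61  61  60  59  60  61  61  62  62  62  63  62  63  62  63  62  63  64  63  63  62
```

The height of the front pair fits 10 mm: its top row is 215.5 against 215.8 predicted for two buttons and 217.5 for one, and a seam shows. So all four buttons are in the dish. One last difference check of the untouched objects against the first pictures, then I hand in.

```bash
python3 - <<'E'
from h import *
for n,boxes in (("side",{"bell":(195,200,255,252),"terminal":(345,265,480,372),"orange":(155,325,222,395),"navy":(185,395,262,478),"black":(258,335,330,410)}),("top",{"bell":(296,130,345,180),"terminal":(310,280,372,380),"dish":(388,248,486,332)})):
    a=cv2.imread(f"pics/{n}0.png").astype(np.float32); b=read_camera(n)["image"][:,:,::-1].astype(np.float32)
    for k,(x0,y0,x1,y1) in boxes.items():
        ga=cv2.GaussianBlur(cv2.cvtColor(a[y0:y1,x0:x1],6),(0,0),1.5); gb=cv2.GaussianBlur(cv2.cvtColor(b[y0:y1,x0:x1],6),(0,0),1.5)
        print(n,k,"shift px",np.round(cv2.phaseCorrelate(ga,gb,cv2.createHanningWindow(ga.shape[::-1],5)),2) if False else [np.round(v,2) for v in cv2.phaseCorrelate(ga,gb,cv2.createHanningWindow(ga.shape[::-1],5))])
s=get_state(); print(s["clock"])
hand_in()
E
```

```text
side bell shift px [array([-0.5 , -0.13]), np.float64(0.4)]
side terminal shift px [array([ 0.48, -0.05]), np.float64(1.11)]
side orange shift px [array([-0.09,  0.1 ]), np.float64(1.01)]
side navy shift px [array([-0.  ,  0.01]), np.float64(1.04)]
side black shift px [array([-0.04,  0.43]), np.float64(1.06)]
top bell shift px [array([ 0.  , -0.07]), np.float64(1.04)]
top terminal shift px [array([-0.04, -0.05]), np.float64(1.02)]
top dish shift px [array([ 0.51, -0.04]), np.float64(0.33)]
28.6167
the job is handed in; nothing more can be done
```

The job is handed in at 28.6 s of the 62 s allowed. My last checks show all four brass buttons in the blue dish and the brass caddy upright on the open counter behind it, flap shut.

**What I did:** I lifted the brass caddy out of the middle bay with a front-to-back grip and set it on the open counter. I then took it by its sides. The gripper cannot tilt, so I rested the caddy's back on the far dish rim and pivoted it between the pads to about 27°. The flap swung open and the buttons slid out. I set it down by dragging its nose on the counter until it was within about 5° of level, then released it and backed off.

**Last checks:**
- **Buttons:** I could see three directly. The fourth lies under one of them: that pair's measured height fits two buttons, not one, and a seam shows. I shook the caddy over the dish and nothing more came out.
- **Caddy:** In the side view its edges stand vertical and its front looks closed. I read the flap as shut from the outline alone; no joint reading confirms it.
- **Dish:** The top-view rectangle fit is the same before and after. An image-shift check gave 0.5 px, but with a weak match because the picture now contains buttons.
- **Other caddies, terminal, bell, orange look-alike:** All shifts against the first pictures were 0.5 px or less, which is within noise. The side view of the bell was a weak match; its top view showed no shift.

**What went wrong on the way:**
- I had the sign of the tray's yaw wrong, so the first grip was about 8° askew. This did no harm.
- The first try at tipping pressed about 30 N on the rim without pivoting, so I set the caddy down and gripped it higher and nearer the front.
- Setting the caddy down peaked at about 33 N at the wrist.

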